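# Lock a border block in the printing jig

## Robot

A 7-joint arm with a two-finger parallel gripper is mounted at the origin on a cart in front of the work surface, level with it; the furniture and walls round the work are solid. World frame = base frame: x ahead of the robot, y to its left, z up, the work surface at z = 0. Lengths are in m, angles in rad, forces in N, time in s.
With the tool pointing down it reaches from about 0.425 to 0.875 m from the base axis. Payload 4.7 kg.
Tool frame: the origin (TCP) lies midway between the tips of the shut fingers; the grasp point (between the pads) lies 19 mm behind it; z points along the fingers, y is the line along which they close (so a half turn about z gives the same grasp; the last joint's range is limited). The gripper opens to 87 mm and grips with 3 to 60 N. Pads are 19 mm wide; open, the fingers measure 117 mm over their backs; the gripper's body (75 mm by 190 mm) begins 51 mm behind the grasp point.
Start: joints at [1.253, 0.321, -0.07, 1.45, 0.023, 1.371, -0.057], TCP at [0.212, -0.615, 0.223] pointing down, gripper open.
Joint ranges: [-2.86, 2.86], [-0.3, 2.09], [-1.38, 1.24], [0.06, 2.45], [-1.56, 4.7], [0.09, 2.05], [-2.69, 2.69]. Speed limits (rad/s): [2.57, 2.57, 3.14, 3.14, 3.14, 3.14, 3.14].

## Interface

Orientations are given as a unit quaternion [x, y, z, w].
In Python, from cell import env gives the robot as it stands.
- The arm moves only by the tool send_rows, never from a script. Its argument "rows" is a list of rows, each an object with "grip": the closure, from 0 (fully open) to 1 (shut); "slide": the shift along the tool's x, y, z in mm, a list of three; "dr": the turn, a rotation vector about the tool's x, y, z in rad, a list of three. A call has 1 to 20 rows; each row shifts and turns the commanded pose from where the row before left it, along the tool's axes as they then stand; what a row does not reach is not made up. A row lasts 1/10 s, in which the tool goes at most 50 mm and 8.59 degrees, less where a joint would pass 70% of its speed; a pose out of reach is approached as far as the arm can. A call is refused whole if a number of a shift passes 50 or a number of a turn 0.15, either way. A call with a gripper value outside its range is refused whole. The fingers move at their own pace and stop on an object; "newtons" is the grip in N (left out, the last holds). Time passes only in rows, so rows that do not move let the fingers close. It gives the time, the measured TCP pose, the force, the opening and the grip force at its end, in the units of the state.
- env.get_obs(): the state, without advancing time (a new reading comes with each control period).
- env.grab_frame(name): name is "scene" or "top" or "wrist"; returns a dict with "frame" (400x640x3 uint8, red, green, blue), "mtx" (3x3 intrinsics, pixels), "R" (3x3) and "t" (3): a world point X has camera coordinates R X + t; the wrist camera has in their place "mount" (4x4, takes a point from camera to tool coordinates, whose origin is the TCP and whose axes are the flange's). Camera axes: x right, y down, z forward; pixel columns grow to the right and rows downward; lengths in m; the calibration is good to about 2 mm. A picture is of the moment at which its call begins: read the wrist's pose just before it. There is no depth.
- env.finish_job(): hands the job in; it is judged then, once.
The state is a dict: "time": time; "qpos": joint angles; "qd": joint speeds; "effort": joint torques, N m; "tcp_pos": TCP position; "orientation": TCP orientation; "ft_force": force on the tool from outside, world axes, zero at the start; "wrist_torque": the same for the moment, N m; "finger_gap": opening from 0.0 (shut) to 1.0 (fully open); "gripper_force": force on a finger pad.
Only numpy, scipy, OpenCV 4.12 (cv2) and the standard library are available. Lean on these libraries where they do the work, as an engineer would, in place of code of your own. Each camera call takes 0.05 s, during which the arm holds its last target. There are 200 camera calls.

## Task

Lock the long carved border block that lies on the printing jig's board, ready for inking: push it with the fingertips, sliding on the board, back to the long fence and along the fence past the open cam, until it lies flush against the fence with its end against the end stop. Only then push the cam lever round as far as it goes, so that the cam wedges the block against the fence. Never lift or tip the block, and leave the other things on the table where they are.

Things in the scene. Friction and masses are not known exactly. Their poses are not given: they have to be found in the camera images.
- jig: Printing jig: a plywood board fixed to the table, 200 mm (its x) by 370 mm (its y) by 12 mm thick. Origin at the centre of its underside, on the table, z up; x points away from the robot to the back fence, y to the left along the fence to the end stop.
- fence (a point): Back fence: a wooden batten along jig y, 335 mm long, its top 26 mm above the board. The point is the middle of the lower edge of its front face (jig +70, 0, +12 mm); axes as the jig.
- corner (a point): Corner of the seat, where the fence's front face, the end stop's face and the board's top meet (jig +70, +145, +12 mm); axes as the jig. The end stop is a batten across the left end of the board, 22 mm wide, from jig x = +20 to +70 mm, 26 mm high, its face looking to the right.
- strip_mid (a point): Centre, half-way up, of the border block: brown wood, 30 mm (its x) by 119 mm (its y) by 36 mm high, some 90 g, loose on the board, pale carved face up. It starts right of the cam and 5 to 12 cm short of the fence, turned up to 19 degrees. Seated, its centre is at jig (+55, +85.5, +30) mm, its long side flat on the fence, its left end on the stop (a half turn is as good).
- strip: the same border block; this origin is the centre of its underside, axes as above
- pivot (a point): Pivot of the cam lever on the board's top (jig +17.5, +85.5, +12 mm), in front of the middle of the seated block. The cam is a steel disc 36 mm across, set 6 mm off-centre, 2 to 21 mm above the board. While the lever is open, 4 to 7 mm are free between the cam and a block lying flush on the fence.
- knob (a point): Middle of the lever's knob: upright, round, black, 20 mm across, from 7 to 34 mm above the board (this point: 20 mm), 85 mm from the pivot. A flat bar 13 mm wide, 22 to 29 mm above the board, joins it to the pivot. Two steel pins in the board, 52 mm from the pivot, stop the bar at the ends of its swing.
- cam_lever (a joint): Angle of the cam lever. 0: open, pointing 135 degrees anticlockwise of jig x (forward left). It grows anticlockwise seen from above, the knob moving toward the robot and to the right, to 1.6: shut, pointing forward right. Starts at 0 to 0.3; stiff (1.5 N at the knob), stays where left. The cam meets a seated block at about 1.2 and tightens from there, with about 10 N at the knob.
- ink_roller_b: Bystander, leave alone: small rubber roller with a wire yoke and a handle, 93 x 166 x 32 mm, lying left of the board; origin at the centre of its underside
- long_b: Bystander, leave alone: long dark wooden block with a plain top, 34 x 127 x 40 mm, on the table behind the fence; not the block to be locked; origin at the centre of its underside
- square_b: Bystander, leave alone: square wooden block, carved face up, 60 x 65 x 34 mm, behind the board; origin at the centre of its underside
- small_b: Bystander, leave alone: small blue-stained wooden block, 40 x 40 x 34 mm, behind the board; origin at the centre of its underside
- tiny_b: Bystander, leave alone: small dark wooden block, 46 x 28 x 34 mm, right of the board; origin at the centre of its underside
- spool_b: Bystander, leave alone: spool of thread, 30 mm across, 42 mm high, standing in front of the board; origin at the centre of its underside

How it is judged:
On the way, in this order (a step that is already met when the one before it is completed fails the run):
1. the block lies home in the corner, against fence and end stop, with the cam lever still open (x of strip_mid in the frame of jig between 0.051 and 0.057 m and y of strip_mid in the frame of jig between 0.0815 and 0.0875 m and angle between the y axis of strip_mid and the y axis of jig, either way round below 0.06 rad and value of joint cam_lever below 0.8 rad), for 0.2 s.
2. the cam lever is pushed round until the cam is tight on the block (value of joint cam_lever above 1.4 rad), for 0.2 s.
At the end, for the whole second after the job is handed in: The border block lies on the board flush along the back fence (within 2.5 mm and 2 degrees) with its left end at the end stop (within 4 mm), at rest, and the cam lever is shut beyond 1.4 rad, which wedges the block (x of strip_mid in the frame of jig between 0.0525 and 0.0575 m and y of strip_mid in the frame of jig between 0.0815 and 0.088 m and z of strip_mid in the frame of jig between 0.027 and 0.033 m and angle between the y axis of strip_mid and the y axis of jig, either way round below 0.035 rad and value of joint cam_lever above 1.4 rad and linear speed of strip below 0.01 m/s); the robot touches nothing.
It fails at once if the border block is lifted off the board or tipped (z of strip_mid in the frame of jig above 0.042 m or z of strip_mid in the frame of jig below 0.022 m or angle between strip_mid's own z axis and vertical above 0.3 rad).
It fails at once if another thing on the table is moved by more than 20 mm (distance of any of ink_roller_b, long_b, square_b, small_b, tiny_b, spool_b from where it was at the start of the episode above 0.02 m).
It also fails if it takes over 58 s, if anything falls off the work surface, if the arm or the gripper's body presses on something with over 40 N, if the wrist force passes 120 N, or if a joint passes its speed limit or range.

## Working session

There is one attempt and no reset: what is moved stays moved. The work goes in short steps, Python scripts to look and compute and a tool call to move; the robot and the scene stay as the last step left them, time stands still between calls to the robot, and variables do not carry over. Pictures are saved under pics/ and viewed, at most 11 in all, crops included, and the job is handed in when it is done.

Besides the shell and the picture viewer there is one more tool, called after "Request:" as name(argument=value, ...), one argument or row to a line, values as JSON. send_rows: Moves the arm, as the interface text tells. Its arguments: {"type":"object","properties":{"rows":{"type":"array"},"newtons":{"type":"number"}},"required":["rows"]}

```bash
ls; mkdir -p pics; python3 - <<'E'
from cell import env
import cv2,numpy as np
o=env.get_obs();print({k:np.round(v,3).tolist() for k,v in o.items()})
for n in("top","scene"):
    f=env.grab_frame(n);cv2.imwrite(f"pics/{n}0.png",f["frame"][:,:,::-1]);np.savez(f"pics/{n}0.npz",**f)
    print(n,f["mtx"].tolist(),np.round(f["R"],3).tolist(),np.round(f["t"],3).tolist())
E
```

```text
pics
{'time': 0.0, 'qpos': [1.253, 0.322, -0.07, 1.452, 0.023, 1.371, -0.057], 'qd': [0.0, 0.001, -0.002, -0.001, 0.002, 0.002, -0.001], 'effort': [-0.0, -49.129, -0.404, -31.254, -0.064, 0.044, 0.0], 'tcp_pos': [0.212, -0.614, 0.221], 'orientation': [0.986, 0.165, -0.0, -0.001], 'ft_force': [0.264, -0.046, -0.255], 'wrist_torque': [0.046, -0.014, 0.022], 'gripper_force': 0.0, 'finger_gap': 0.999}
top [[379.1334933684173, 0.0, 316.112857792855], [0.0, 379.1334933684173, 201.78232593915712], [0.0, 0.0, 1.0]] [[-0.019, -1.0, 0.017], [-0.981, 0.016, -0.194], [0.194, -0.02, -0.981]] [0.208, 0.546, 0.795]
scene [[444.5283054872349, 0.0, 316.6117267172551], [0.0, 444.5283054872349, 199.58137733804045], [0.0, 0.0, 1.0]] [[0.904, -0.426, 0.015], [-0.281, -0.621, -0.732], [0.321, 0.658, -0.681]] [-0.408, 0.34, 0.744]
```

View pics/top0.png

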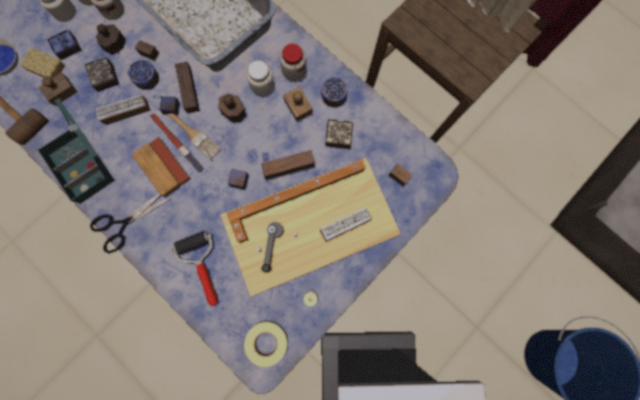

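View pics/scene0.png

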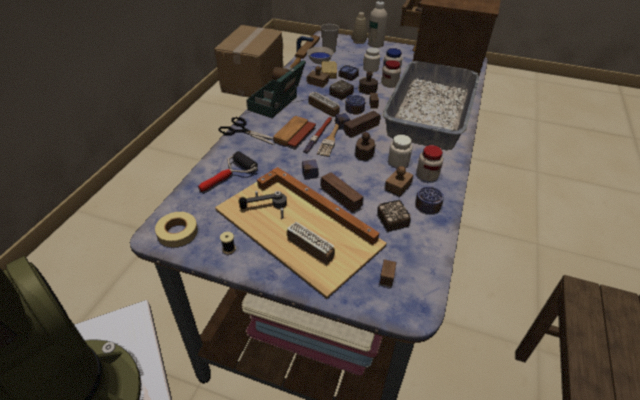

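The top view shows the board with corners near (222,213), (366,159), (399,233) and (250,295). The pivot is near (273,230), the knob near (266,267) and the block near (346,225). The scene view agrees.

```bash
cat > h.py <<'E'
import numpy as np,cv2
def load(n): return dict(np.load(f"pics/{n}.npz"))
def cast(f,uv,z):
    uv=np.atleast_2d(np.array(uv,float));d=np.c_[uv,np.ones(len(uv))]@np.linalg.inv(f["mtx"]).T@f["R"]
    c=-f["R"].T@f["t"];return (c+d*((z-c[2])/d[:,2])[:,None])
def proj(f,X):
    p=(np.atleast_2d(X)@f["R"].T+f["t"])@f["mtx"].T;return p[:,:2]/p[:,2:]
def hsv(f):return cv2.cvtColor(f["frame"],cv2.COLOR_RGB2HSV)
E
python3 - <<'E'
from h import *
for n in("top0","scene0"):
    f=load(n);H=hsv(f)
    for (u,v) in ([(300,255),(290,195),(346,225),(350,237),(273,230),(266,267),(240,235),(330,215)] if n=="top0" else [(330,270),(320,202),(310,240),(308,250),(278,198),(243,202)]):print(n,u,v,H[v,u])
    m=cv2.inRange(H,(12,60,120),(32,200,255));k,l,s,_=cv2.connectedComponentsWithStats(m)
    p=(300,255) if n=="top0" else (330,270)
    m=np.uint8(l==l[p[1],p[0]])*255;cv2.imwrite(f"pics/m_{n}.png",m)
    c=max(cv2.findContours(m,0,1)[0],key=cv2.contourArea)
    h=cv2.convexHull(c);a=cv2.approxPolyDP(h,4,True)[:,0];print(a.tolist())
    print(np.round(cast(f,a,.012),4).tolist())
f=load("top0");x=cv2.resize(f["frame"][145:310,205:415],None,fx=3.6,fy=3.6,interpolation=cv2.INTER_CUBIC);cv2.imwrite("pics/c0.png",x[:,:,::-1])
E
```

```text
top0 300 255 [ 20  90 184]
top0 290 195 [ 13 159 157]
top0 346 225 [  9  17 154]
top0 350 237 [ 22  82 183]
top0 273 230 [132   9 146]
top0 266 267 [ 4 24 75]
top0 240 235 [  0  19 144]
top0 330 215 [ 23  83 184]
[[366, 159], [399, 234], [251, 295], [222, 215]]
[[0.6596, 0.0759, 0.012], [0.4781, 0.0076, 0.012], [0.3481, 0.3464, 0.012], [0.5294, 0.4158, 0.012]]
scene0 330 270 [ 21 103 183]
scene0 320 202 [ 12 174 113]
scene0 310 240 [ 18  22 151]
scene0 308 250 [ 12 124  35]
scene0 278 198 [ 0 32 24]
scene0 243 202 [ 40 153  15]
[[215, 207], [256, 182], [279, 183], [386, 243], [326, 295]]
[[0.344, 0.3494, 0.012], [0.4654, 0.3965, 0.012], [0.518, 0.3684, 0.012], [0.6606, 0.0777, 0.012], [0.4765, 0.0088, 0.012]]
```

View pics/c0.png

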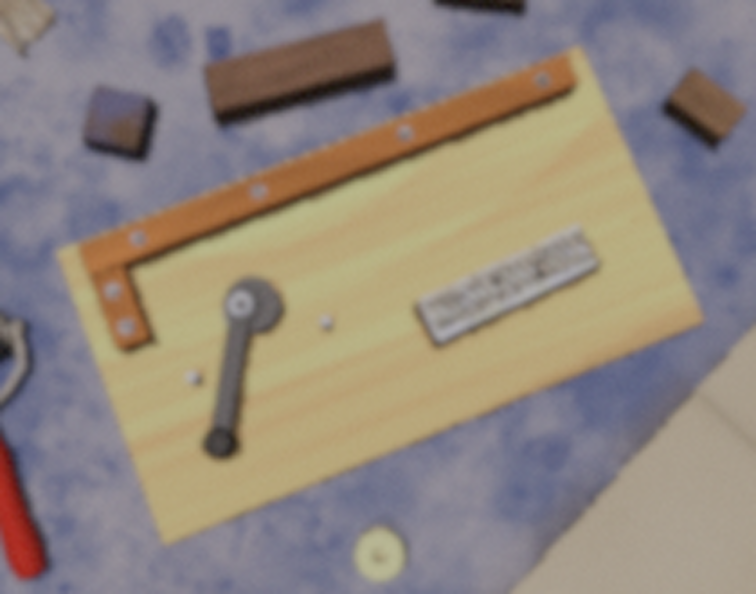

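```bash
cat >> h.py <<'E'
def jig_from(P,yaw):  # not used for fit
    pass
def comp(m,p):
    k,l,s,c=cv2.connectedComponentsWithStats(m);m=np.uint8(l==l[p[1],p[0]])
    return max(cv2.findContours(m,0,cv2.CHAIN_APPROX_NONE)[0],key=cv2.contourArea)[:,0]
def w2j(J,X):
    c,s=np.cos(J[2]),np.sin(J[2]);d=np.asarray(X)[...,:2]-J[:2];return np.stack([d[...,0]*c+d[...,1]*s,-d[...,0]*s+d[...,1]*c],-1)
def j2w(J,X):
    c,s=np.cos(J[2]),np.sin(J[2]);X=np.asarray(X,float);return np.stack([J[0]+X[...,0]*c-X[...,1]*s,J[1]+X[...,0]*s+X[...,1]*c],-1)
def rect(P):
    (cx,cy),(w,h),a=cv2.minAreaRect(np.float32(P[:,:2]*1000));a=np.radians(a)
    if w>h:w,h,a=h,w,a-np.pi/2
    a=(a+np.pi/2)%np.pi-np.pi/2
    return cx/1000,cy/1000,a,w,h
E
python3 - <<'E'
from h import *
f=load("top0");H=hsv(f)
b=comp(cv2.inRange(H,(12,60,120),(32,200,255)),(300,255))
r=rect(cast(f,cv2.convexHull(b)[:,0],.012));print("board",np.round(r,4))
J=np.array(r[:3])
print("pivot,jig",w2j(J,cast(f,[205+240/3.6,145+302/3.6],.043)),"knob",w2j(J,cast(f,[205+220/3.6,145+440/3.6],.046)))
for n,p in(("stop corner top",(131,265)),("fence right end front",(574,86)),("stop front right",(150,338))):print(n,w2j(J,cast(f,[205+p[0]/3.6,145+p[1]/3.6],.038)))
for n,p in(("pinL",(194,377)),("pinR",(326,322))):print(n,w2j(J,cast(f,[205+p[0]/3.6,145+p[1]/3.6],.035)))
m=cv2.inRange(H[200:250,310:380],(0,0,90),(180,60,255));
c=comp(m,(36,25))+[310,200];r=rect(cast(f,c,.048));print("strip",np.round(r,4),"jig",w2j(J,r[:2]),r[2]-J[2],c.min(0),c.max(0))
print("spool jig",w2j(J,cast(f,[310,299],.042)), cast(f,[310,299],.042),"tiny",w2j(J,cast(f,[400,174],.034)))
E
```

```text
board [5.045000e-01 2.125000e-01 3.699000e-01 1.990731e+02 3.676425e+02]
pivot,jig [[0.01850098 0.08447682]] knob [[-0.05543336  0.12542132]]
stop corner top [[0.06646767 0.1391387 ]]
fence right end front [[ 0.06865671 -0.16368869]]
stop front right [[0.01934697 0.1439758 ]]
pinL [[-0.01292857  0.12764783]]
pinR [[-0.01207203  0.03993818]]
strip [  0.5002   0.1338   0.4279  32.4544 113.4709] jig [-0.03238885 -0.07188995] 0.058002949462139686 [321 207] [370 240]
spool jig [[-0.15376244  0.06267314]] [[0.33843511 0.21535864 0.042     ]] tiny [[ 0.02719933 -0.23643785]]
```

Request:
send_rows(
  rows=[
    {"grip":0,"slide":[40,-20,0],"dr":[0,0,-0.039]},
    {"grip":0,"slide":[40,-20,0],"dr":[0,0,0]},
    {"grip":0,"slide":[40,-20,0],"dr":[0,0,0]},
    {"grip":0,"slide":[40,-20,0],"dr":[0,0,0]},
    {"grip":0,"slide":[40,-20,0],"dr":[0,0,0]},
    {"grip":0,"slide":[40,-20,0],"dr":[0,0,0]},
    {"grip":0,"slide":[18,-34,0],"dr":[0,0,0]},
    {"grip":0,"slide":[18,-34,0],"dr":[0,0,0]},
    {"grip":0,"slide":[18,-34,0],"dr":[0,0,0]},
    {"grip":0,"slide":[18,-34,0],"dr":[0,0,0]},
    {"grip":0,"slide":[18,-34,0],"dr":[0,0,0]},
    {"grip":0,"slide":[18,-34,0],"dr":[0,0,0]},
    {"grip":0,"slide":[18,-34,0],"dr":[0,0,0]},
    {"grip":0,"slide":[18,-34,0],"dr":[0,0,0]},
    {"grip":0,"slide":[18,-34,0],"dr":[0,0,0]},
    {"grip":0,"slide":[18,-34,0],"dr":[0,0,0]},
    {"grip":0,"slide":[18,-34,0],"dr":[0,0,0]},
    {"grip":0,"slide":[18,-34,0],"dr":[0,0,0]},
    {"grip":0,"slide":[18,-34,0],"dr":[0,0,0]},
    {"grip":0,"slide":[18,-34,0],"dr":[0,0,0]},
  ],
)

```text
time: 2.1
tcp_pos: [0.4552, 0.1194, 0.2224]
orientation: [0.983, 0.184, -0.0, 0.0]
ft_force: [0.6, -0.1, -0.0]
finger_gap: 1.0
gripper_force: 0.0
```

```bash
cat >> h.py <<'E'
J=np.array([.5045,.2125,.3699])
def st():
    from cell import env
    from scipy.spatial.transform import Rotation as Ro
    o=env.get_obs();M=Ro.from_quat(o["orientation"]).as_matrix()
    print("t",round(float(o["time"]),2),"jig",np.round(w2j(J,np.array(o["tcp_pos"]))*1000,1),"z",round(o["tcp_pos"][2]*1000,1),"yaw-j",round(np.arctan2(M[1,0],M[0,0])-J[2],4),"tilt",np.round(M[:2,2],4),"F",np.round(o["ft_force"],1),"gap",round(float(o["finger_gap"]),2))
E
python3 - <<'E'
from h import *
from cell import env
from scipy.spatial.transform import Rotation as Ro
st()
o=env.get_obs();f=env.grab_frame("wrist");cv2.imwrite("pics/w0.png",f["frame"][:,:,::-1])
# world->cam for wrist
T=np.eye(4);T[:3,:3]=Ro.from_quat(o["orientation"]).as_matrix();T[:3,3]=o["tcp_pos"];E=np.linalg.inv(T@np.array(f["mount"]))
g=dict(frame=f["frame"],mtx=f["mtx"],R=E[:3,:3],t=E[:3,3]);np.savez("pics/w0.npz",**g)
E
```

```text
t 2.1 jig [-79.6 -69. ] z 222.4 yaw-j 0.0007 tilt [ 0.0001 -0.0007] F [ 0.6 -0.1 -0. ] gap 1.0
```

View pics/w0.png

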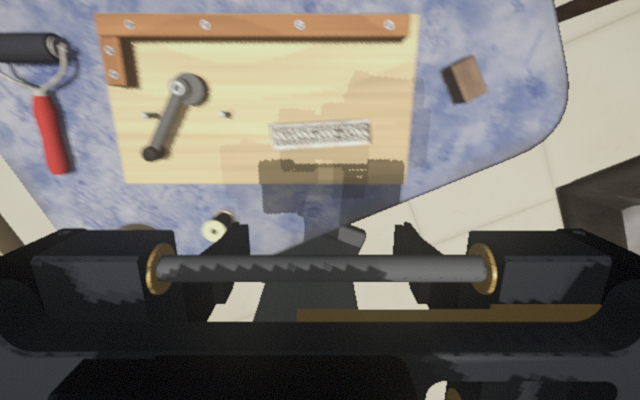

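The wrist view shows the whole jig: fence front edge from (133,38) to (406,38), block around (320,134), knob at (152,154) and pivot at (180,88). I'll cross-check the frame with it.

```bash
python3 - <<'E'
from h import *
f=load("w0")
q=lambda n,p,z:print(n,np.round(w2j(J,cast(f,p,z))*1000,1).tolist())
q("stop corner(70,145)/fence end(70,-167)",[(133,39),(406,39)],.038)
q("front corners (-100,185),(-100,-185)",[(127,184),(409,184)],.012)
q("knob",[(152,153)],.046);q("pivot",[(180,87)],.043)
H=hsv(f);m=cv2.inRange(H[115:152,262:380],(0,0,70),(180,50,255))
c=comp(m,(58,20))+[262,115];r=rect(cast(f,c,.048));print(np.round(r,3),w2j(J,r[:2]),r[2]-J[2],c.min(0),c.max(0))
q("strip corners",[(270,123),(368,119),(371,144),(273,149)],.048)
E
```

```text
stop corner(70,145)/fence end(70,-167) [[69.3, 133.2], [69.7, -160.4]]
front corners (-100,185),(-100,-185) [[-97.9, 186.3], [-97.5, -185.1]]
knob [[-52.2, 127.3]]
pivot [[20.3, 86.7]]
[  0.499   0.142   0.424  30.722 122.349] [-0.03070228 -0.06356597] 0.05448553879605511 [262 118] [370 150]
strip corners [[-18.0, -11.7], [-13.5, -121.7], [-41.3, -126.4], [-47.2, -13.8]]
```

Request:
send_rows(
  rows=[
    {"grip":0,"slide":[0,0,30],"dr":[0,0,0]},
    {"grip":0,"slide":[0,0,40],"dr":[0,0,0]},
    {"grip":0,"slide":[0,0,40],"dr":[0,0,0]},
    {"grip":0,"slide":[0,0,40],"dr":[0,0,0]},
    {"grip":0,"slide":[0,0,30],"dr":[0,0,0]},
    {"grip":0,"slide":[0,0,20],"dr":[0,0,0]},
    {"grip":0,"slide":[10,0,0],"dr":[0,0,0]},
    {"grip":0,"slide":[8,0,0],"dr":[0,0,0]},
    {"grip":0,"slide":[8,0,0],"dr":[0,0,0]},
    {"grip":0,"slide":[8,0,0],"dr":[0,0,0]},
    {"grip":0,"slide":[8,0,0],"dr":[0,0,0]},
    {"grip":0,"slide":[8,0,0],"dr":[0,0,0]},
    {"grip":0,"slide":[8,0,0],"dr":[0,0,0]},
    {"grip":0,"slide":[8,0,0],"dr":[0,0,0]},
    {"grip":0,"slide":[8,0,0],"dr":[0,0,0]},
    {"grip":0,"slide":[8,0,0],"dr":[0,0,0]},
    {"grip":0,"slide":[8,0,0],"dr":[0,0,0]},
    {"grip":0,"slide":[8,0,0],"dr":[0,0,0]},
  ],
)

```text
time: 3.95
tcp_pos: [0.5475, 0.1538, 0.0224]
orientation: [0.983, 0.184, -0.0, 0.0]
ft_force: [-1.9, -0.5, 1.0]
finger_gap: 1.003
gripper_force: 0.9
```

```bash
python3 -c "
from h import *;st()"
```

```text
t 3.95 jig [ 18.9 -70.3] z 22.4 yaw-j 0.0009 tilt [-0. -0.] F [-1.9 -0.5  1. ] gap 1.0
```

Now the last 12 mm or so, in small steps.

Request:
send_rows(
  rows=[
    {"grip":0,"slide":[4,0,0],"dr":[0,0,0]},
    {"grip":0,"slide":[3,0,0],"dr":[0,0,0]},
    {"grip":0,"slide":[2,0,0],"dr":[0,0,0]},
    {"grip":0,"slide":[1,0,0],"dr":[0,0,0]},
    {"grip":0,"slide":[1,0,0],"dr":[0,0,0]},
    {"grip":0,"slide":[0,0,0],"dr":[0,0,0]},
  ],
)

```text
time: 4.55
tcp_pos: [0.5572, 0.1575, 0.0225]
orientation: [0.983, 0.184, 0.0, 0.0]
ft_force: [0.4, 0.1, -0.2]
finger_gap: 1.001
gripper_force: 0.1
```

```bash
python3 -c "
from h import *;st()"
```

```text
t 4.55 jig [ 29.3 -70.3] z 22.5 yaw-j 0.0008 tilt [0.0003 0.    ] F [ 0.4  0.1 -0.2] gap 1.0
```

Request:
send_rows(
  rows=[
    {"grip":0,"slide":[1,0,0],"dr":[0,0,0]},
    {"grip":0,"slide":[1,0,0],"dr":[0,0,0]},
    {"grip":0,"slide":[0,0,0],"dr":[0,0,0]},
  ],
)

```text
time: 4.85
tcp_pos: [0.5573, 0.1575, 0.0224]
orientation: [0.983, 0.184, -0.002, 0.001]
ft_force: [-6.0, -2.4, 5.0]
finger_gap: 1.0
gripper_force: 3.2
```

Request:
send_rows(
  rows=[
    {"grip":0,"slide":[1,0,0],"dr":[0,0,0]},
    {"grip":0,"slide":[1,0,0],"dr":[0,0,0]},
    {"grip":0,"slide":[0,0,0],"dr":[0,0,0]},
  ],
)

```text
time: 5.15
tcp_pos: [0.5573, 0.1575, 0.0223]
orientation: [0.983, 0.184, -0.004, 0.001]
ft_force: [-11.2, -4.4, 9.6]
finger_gap: 0.999
gripper_force: 5.9
```

```bash
python3 -c "
from h import *;st()"
```

```text
t 5.15 jig [ 29.4 -70.3] z 22.3 yaw-j 0.0003 tilt [-0.0075 -0.0042] F [-11.2  -4.4   9.6] gap 1.0
```

Request:
send_rows(
  rows=[
    {"grip":0,"slide":[-10,0,0],"dr":[0,0,0]},
    {"grip":0,"slide":[-10,0,0],"dr":[0,0,0]},
    {"grip":1,"slide":[0,0,-30],"dr":[0,0,0]},
    {"grip":1,"slide":[0,0,-40],"dr":[0,0,0]},
    {"grip":1,"slide":[10,30,0],"dr":[0,0,0]},
    {"grip":1,"slide":[10,30,0],"dr":[0,0,0]},
    {"grip":1,"slide":[10,30,0],"dr":[0,0,0]},
    {"grip":1,"slide":[10,5,0],"dr":[0,0,0]},
    {"grip":1,"slide":[0,0,0],"dr":[0,0,0]},
    {"grip":1,"slide":[0,0,0],"dr":[0,0,0]},
  ],
)

```text
time: 6.15
tcp_pos: [0.6131, 0.0794, 0.0924]
orientation: [0.983, 0.185, -0.0, -0.001]
ft_force: [-0.7, 0.5, -0.0]
finger_gap: 0.356
gripper_force: 0.0
```

```bash
python3 - <<'E'
from h import *
from cell import env
st()
f=env.grab_frame("top");np.savez("pics/top1.npz",**f);cv2.imwrite("pics/top1.png",f["frame"][:,:,::-1])
x=cv2.resize(f["frame"][145:310,205:415],None,fx=3.6,fy=3.6,interpolation=cv2.INTER_CUBIC);cv2.imwrite("pics/c1.png",x[:,:,::-1])
E
```

```text
t 6.15 jig [  53.1 -163.4] z 92.4 yaw-j 0.0027 tilt [-0.0007  0.0012] F [-0.7  0.5 -0. ] gap 0.36
```

View pics/c1.png

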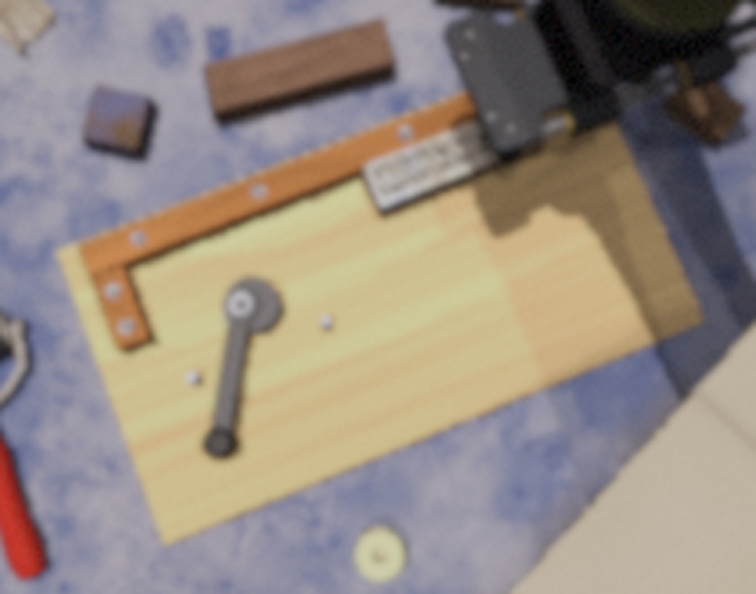

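The block lies flush on the fence with its left end near crop (373,190). Next I'll finish closing the fingers and compute where the block's right end is.

Request:
send_rows(
  rows=[
    {"grip":1,"slide":[0,0,0],"dr":[0,0,0]},
    {"grip":1,"slide":[0,0,0],"dr":[0,0,0]},
    {"grip":1,"slide":[0,0,0],"dr":[0,0,0]},
    {"grip":1,"slide":[0,0,0],"dr":[0,0,0]},
  ],
)

```text
time: 6.6
tcp_pos: [0.6138, 0.0779, 0.0926]
orientation: [0.983, 0.185, 0.0, 0.0]
ft_force: [0.1, -0.8, 0.0]
finger_gap: 0.017
gripper_force: 0.0
```

```bash
python3 - <<'E'
from h import *
st();f=load("top1")
print(w2j(J,cast(f,[(205+363/3.6,145+163/3.6),(205+384/3.6,145+209/3.6)],.048)))
E
```

```text
t 6.6 jig [  53.2 -165.1] z 92.6 yaw-j 0.0013 tilt [ 0.0001 -0.0002] F [ 0.1 -0.8  0. ] gap 0.02
[[ 0.07036257 -0.01828725]
 [ 0.03823875 -0.01939495]]
```

Request:
send_rows(
  rows=[
    {"grip":1,"slide":[0,0,30],"dr":[0,0,0]},
    {"grip":1,"slide":[0,0,25],"dr":[0,0,0]},
    {"grip":1,"slide":[0,0,15],"dr":[0,0,0]},
    {"grip":1,"slide":[0,0,0],"dr":[0,0,0]},
    {"grip":1,"slide":[0,-8,0],"dr":[0,0,0]},
    {"grip":1,"slide":[0,-6,0],"dr":[0,0,0]},
    {"grip":1,"slide":[0,-6,0],"dr":[0,0,0]},
    {"grip":1,"slide":[0,-6,0],"dr":[0,0,0]},
    {"grip":1,"slide":[0,-6,0],"dr":[0,0,0]},
    {"grip":1,"slide":[0,-6,0],"dr":[0,0,0]},
    {"grip":1,"slide":[0,-6,0],"dr":[0,0,0]},
    {"grip":1,"slide":[0,-6,0],"dr":[0,0,0]},
    {"grip":1,"slide":[0,-6,0],"dr":[0,0,0]},
    {"grip":1,"slide":[0,-6,0],"dr":[0,0,0]},
    {"grip":1,"slide":[0,-6,0],"dr":[0,0,0]},
    {"grip":1,"slide":[0,-6,0],"dr":[0,0,0]},
  ],
)

```text
time: 8.2
tcp_pos: [0.5883, 0.1457, 0.0234]
orientation: [0.983, 0.184, 0.001, 0.001]
ft_force: [1.3, -4.5, 5.3]
finger_gap: 0.007
gripper_force: 3.0
```

```bash
python3 - <<'E'
from h import *
from cell import env
st()
f=env.grab_frame("top");np.savez("pics/top2.npz",**f)
g=env.grab_frame("scene");np.savez("pics/sc2.npz",**g)
x=cv2.resize(f["frame"][145:310,205:415],None,fx=2,fy=2,interpolation=cv2.INTER_CUBIC)
y=cv2.resize(g["frame"][165:330,200:410],None,fx=2,fy=2,interpolation=cv2.INTER_CUBIC)
cv2.imwrite("pics/c2.png",np.hstack([x[:,:380],y])[:,:,::-1])
E
```

```text
t 8.2 jig [ 54.  -92.6] z 23.4 yaw-j -0.0003 tilt [ 0.0022 -0.0015] F [ 1.3 -4.5  5.3] gap 0.01
```

View pics/c2.png

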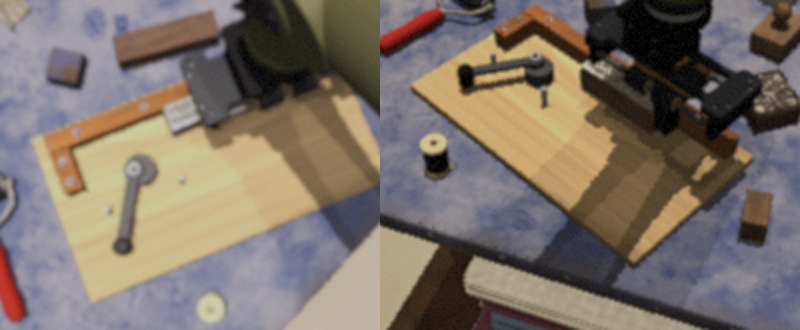

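The block is moving along the fence and is still flush, so I'll carry on.

Request:
send_rows(
  rows=[
    {"grip":1,"slide":[0,-6,0],"dr":[0,0,0]},
    {"grip":1,"slide":[0,-6,0],"dr":[0,0,0]},
    {"grip":1,"slide":[0,-6,0],"dr":[0,0,0]},
    {"grip":1,"slide":[0,-6,0],"dr":[0,0,0]},
    {"grip":1,"slide":[0,-6,0],"dr":[0,0,0]},
    {"grip":1,"slide":[0,-6,0],"dr":[0,0,0]},
    {"grip":1,"slide":[0,-6,0],"dr":[0,0,0]},
    {"grip":1,"slide":[0,-6,0],"dr":[0,0,0]},
  ],
)

```text
time: 9.1
tcp_pos: [0.5707, 0.1905, 0.0232]
orientation: [0.983, 0.184, 0.001, 0.001]
ft_force: [2.8, -4.2, 6.2]
finger_gap: 0.003
gripper_force: 3.1
```

```bash
python3 - <<'E'
from h import *
from cell import env
st()
f=env.grab_frame("top");np.savez("pics/top3.npz",**f)
x=cv2.resize(f["frame"][175:285,215:335],None,fx=5,fy=5,interpolation=cv2.INTER_CUBIC)
cv2.imwrite("pics/c3.png",x[:,:,::-1])
E
```

```text
t 9.1 jig [ 53.7 -44.5] z 23.2 yaw-j -0.0003 tilt [ 0.0016 -0.0016] F [ 2.8 -4.2  6.2] gap 0.0
```

View pics/c3.png

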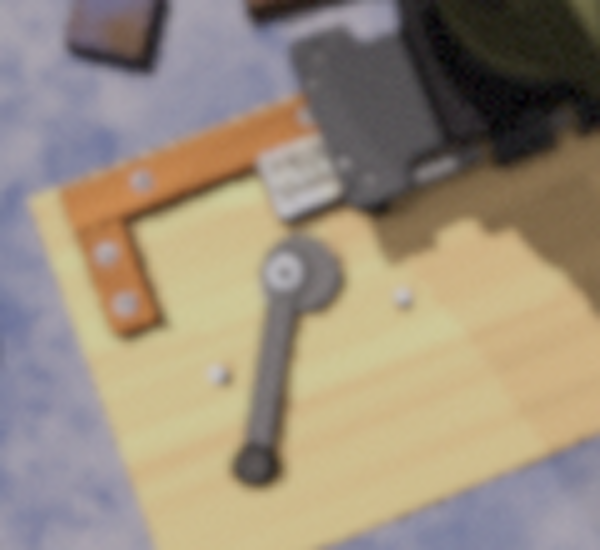

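The block is passing the cam with clearance. The remaining travel is about 55 mm.

Request:
send_rows(
  rows=[
    {"grip":1,"slide":[0,-6,0],"dr":[0,0,0]},
    {"grip":1,"slide":[0,-6,0],"dr":[0,0,0]},
    {"grip":1,"slide":[0,-6,0],"dr":[0,0,0]},
    {"grip":1,"slide":[0,-6,0],"dr":[0,0,0]},
    {"grip":1,"slide":[0,-6,0],"dr":[0,0,0]},
    {"grip":1,"slide":[0,-6,0],"dr":[0,0,0]},
    {"grip":1,"slide":[0,-6,0],"dr":[0,0,0]},
    {"grip":1,"slide":[0,-3,0],"dr":[0,0,0]},
    {"grip":1,"slide":[0,-2,0],"dr":[0,0,0]},
    {"grip":1,"slide":[0,0,0],"dr":[0,0,0]},
  ],
)

```text
time: 10.15
tcp_pos: [0.5533, 0.2347, 0.023]
orientation: [0.983, 0.184, 0.0, 0.001]
ft_force: [2.0, -3.2, 4.6]
finger_gap: 0.005
gripper_force: 2.4
```

Request:
send_rows(
  rows=[
    {"grip":1,"slide":[0,-2,0],"dr":[0,0,0]},
    {"grip":1,"slide":[0,-2,0],"dr":[0,0,0]},
    {"grip":1,"slide":[0,0,0],"dr":[0,0,0]},
  ],
)

```text
time: 10.45
tcp_pos: [0.5519, 0.2384, 0.023]
orientation: [0.983, 0.184, 0.0, 0.001]
ft_force: [1.5, -3.8, 5.8]
finger_gap: 0.005
gripper_force: 2.5
```

```bash
python3 -c "
from h import *;st()"
```

```text
t 10.45 jig [53.5  7. ] z 23.0 yaw-j 0.0002 tilt [ 0.001 -0.001] F [ 1.5 -3.8  5.8] gap 0.0
```

Request:
send_rows(
  rows=[
    {"grip":1,"slide":[0,-2,0],"dr":[0,0,0]},
    {"grip":1,"slide":[0,-1,0],"dr":[0,0,0]},
    {"grip":1,"slide":[0,0,0],"dr":[0,0,0]},
  ],
)

```text
time: 10.75
tcp_pos: [0.5508, 0.241, 0.023]
orientation: [0.983, 0.184, 0.0, 0.001]
ft_force: [2.2, -3.8, 5.7]
finger_gap: 0.007
gripper_force: 2.6
```

Request:
send_rows(
  rows=[
    {"grip":1,"slide":[0,-1,0],"dr":[0,0,0]},
    {"grip":1,"slide":[0,-1,0],"dr":[0,0,0]},
    {"grip":1,"slide":[0,0,0],"dr":[0,0,0]},
  ],
)

```text
time: 11.05
tcp_pos: [0.5501, 0.2428, 0.023]
orientation: [0.983, 0.184, 0.0, 0.001]
ft_force: [1.3, -4.2, 5.1]
finger_gap: 0.009
gripper_force: 2.7
```

```bash
python3 -c "
from h import *;st()"
```

```text
t 11.05 jig [53.5 11.7] z 23.0 yaw-j -0.0 tilt [ 0.001  -0.0013] F [ 1.3 -4.2  5.1] gap 0.01
```

Request:
send_rows(
  rows=[
    {"grip":1,"slide":[0,-1,0],"dr":[0,0,0]},
    {"grip":1,"slide":[0,-1,0],"dr":[0,0,0]},
    {"grip":1,"slide":[0,0,0],"dr":[0,0,0]},
  ],
)

```text
time: 11.35
tcp_pos: [0.5494, 0.2446, 0.023]
orientation: [0.983, 0.184, 0.0, 0.001]
ft_force: [1.9, -4.5, 5.8]
finger_gap: 0.005
gripper_force: 2.7
```

Request:
send_rows(
  rows=[
    {"grip":1,"slide":[0,-1,0],"dr":[0,0,0]},
    {"grip":1,"slide":[0,-1,0],"dr":[0,0,0]},
    {"grip":1,"slide":[0,0,0],"dr":[0,0,0]},
  ],
)

```text
time: 11.65
tcp_pos: [0.5487, 0.2465, 0.0229]
orientation: [0.983, 0.184, 0.0, 0.001]
ft_force: [1.7, -4.0, 5.1]
finger_gap: 0.004
gripper_force: 2.7
```

```bash
python3 - <<'E'
from h import *
from cell import env
st()
f=env.grab_frame("top");np.savez("pics/top4.npz",**f)
x=cv2.resize(f["frame"][175:285,215:335],None,fx=5,fy=5,interpolation=cv2.INTER_CUBIC)
cv2.imwrite("pics/c4.png",x[:,:,::-1])
E
```

```text
t 11.65 jig [53.5 15.7] z 22.9 yaw-j -0.0001 tilt [ 0.0009 -0.0013] F [ 1.7 -4.   5.1] gap 0.0
```

View pics/c4.png

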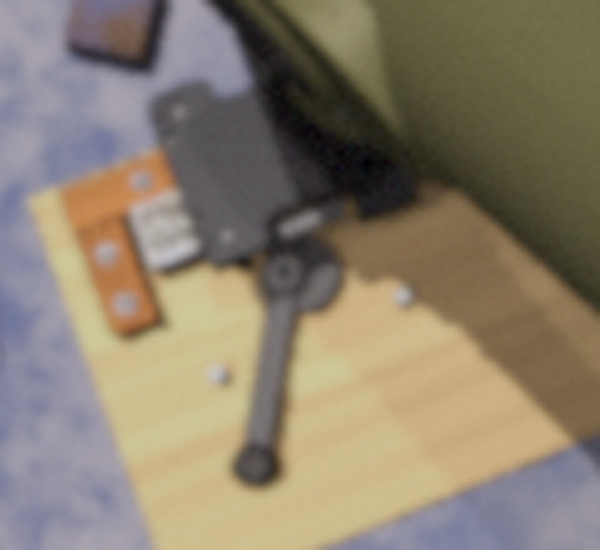

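The block's end is within a few mm of the stop. I'll step in until the force rises.

Request:
send_rows(
  rows=[
    {"grip":1,"slide":[0,-1,0],"dr":[0,0,0]},
    {"grip":1,"slide":[0,-1,0],"dr":[0,0,0]},
    {"grip":1,"slide":[0,0,0],"dr":[0,0,0]},
  ],
)

```text
time: 12.0
tcp_pos: [0.5479, 0.2483, 0.023]
orientation: [0.983, 0.184, 0.0, 0.001]
ft_force: [2.9, -4.9, 6.5]
finger_gap: 0.007
gripper_force: 2.7
```

Request:
send_rows(
  rows=[
    {"grip":1,"slide":[0,-1,0],"dr":[0,0,0]},
    {"grip":1,"slide":[0,-1,0],"dr":[0,0,0]},
    {"grip":1,"slide":[0,0,0],"dr":[0,0,0]},
  ],
)

```text
time: 12.3
tcp_pos: [0.5476, 0.2493, 0.0229]
orientation: [0.983, 0.184, 0.0, 0.001]
ft_force: [1.6, -6.2, 6.8]
finger_gap: 0.004
gripper_force: 3.6
```

Request:
send_rows(
  rows=[
    {"grip":1,"slide":[0,-1,0],"dr":[0,0,0]},
    {"grip":1,"slide":[0,-1,0],"dr":[0,0,0]},
    {"grip":1,"slide":[0,0,0],"dr":[0,0,0]},
  ],
)

```text
time: 12.6
tcp_pos: [0.5476, 0.2493, 0.023]
orientation: [0.983, 0.183, 0.0, 0.003]
ft_force: [1.9, -8.0, 6.6]
finger_gap: 0.0
gripper_force: 5.2
```

```bash
python3 -c "
from h import *;st()"
```

```text
t 12.6 jig [53.5 18.8] z 23.0 yaw-j -0.0017 tilt [ 0.0017 -0.005 ] F [ 1.9 -8.   6.6] gap 0.0
```

Contact with the end stop: the force rises with no motion. I'll retreat, lift, and move beside the lever to check with the wrist camera.

Request:
send_rows(
  rows=[
    {"grip":1,"slide":[0,8,0],"dr":[0,0,0]},
    {"grip":1,"slide":[0,10,0],"dr":[0,0,0]},
    {"grip":1,"slide":[0,0,-40],"dr":[0,0,0]},
    {"grip":1,"slide":[0,0,-50],"dr":[0,0,0]},
    {"grip":1,"slide":[-20,0,-45],"dr":[0,0,0]},
    {"grip":1,"slide":[-30,-30,-20],"dr":[0,0,0]},
    {"grip":1,"slide":[-30,-30,-20],"dr":[0,0,0]},
    {"grip":1,"slide":[-20,-35,0],"dr":[0,0,0]},
    {"grip":1,"slide":[0,-35,0],"dr":[0,0,0]},
    {"grip":1,"slide":[0,-24,0],"dr":[0,0,0]},
    {"grip":1,"slide":[0,0,0],"dr":[0,0,0]},
    {"grip":1,"slide":[0,0,0],"dr":[0,0,0]},
  ],
)

```text
time: 13.8
tcp_pos: [0.4026, 0.3435, 0.1968]
orientation: [0.983, 0.185, -0.001, 0.0]
ft_force: [0.5, -0.9, 0.0]
finger_gap: 0.007
gripper_force: 0.0
```

```bash
python3 - <<'E'
from h import *
from cell import env
from scipy.spatial.transform import Rotation as Ro
st()
o=env.get_obs();f=env.grab_frame("wrist")
T=np.eye(4);T[:3,:3]=Ro.from_quat(o["orientation"]).as_matrix();T[:3,3]=o["tcp_pos"];E=np.linalg.inv(T@np.array(f["mount"]))
np.savez("pics/w1.npz",frame=f["frame"],mtx=f["mtx"],R=E[:3,:3],t=E[:3,3]);cv2.imwrite("pics/w1.png",f["frame"][:,:,::-1])
E
```

```text
t 13.8 jig [-47.7 159. ] z 196.8 yaw-j 0.0027 tilt [-0.0015 -0.0004] F [ 0.5 -0.9  0. ] gap 0.01
```

View pics/w1.png

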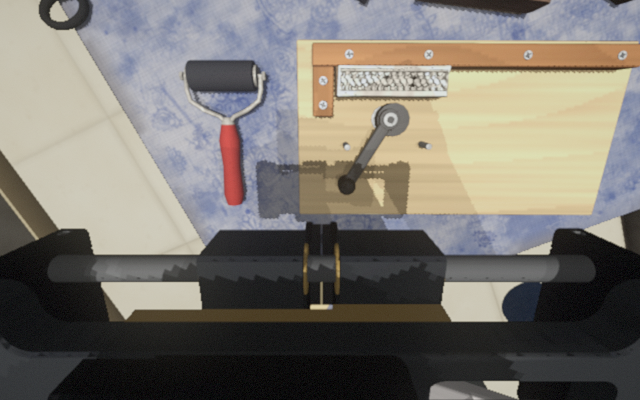

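The block is seated flush in the corner, with its top from (337,67) to (449,97). The knob is at (347,185) and the lever is still open.

```bash
python3 - <<'E'
from h import *
f=load("w1")
q=lambda n,p,z:print(n,np.round(w2j(J,cast(f,p,z))*1000,1).tolist())
q("knob",[(347,184)],.046);q("pivot",[(390,119)],.043);q("strip top",[(338,66),(449,66),(448,97),(338,97)],.048);q("board left edge",[(298,200)],.012);q("stop right edge",[(333,110)],.038)
q("rollers",[(234,200),(258,68)],.015)
E
```

```text
knob [[-51.0, 130.2]]
pivot [[18.9, 86.7]]
strip top [[69.6, 142.6], [70.0, 33.0], [40.9, 30.4], [40.5, 142.1]]
board left edge [[-80.3, 187.6]]
stop right edge [[27.8, 146.6]]
rollers [[-79.6, 266.4], [71.7, 228.3]]
```

Request:
send_rows(
  rows=[
    {"grip":1,"slide":[0,0,45],"dr":[0,0,0]},
    {"grip":1,"slide":[0,0,45],"dr":[0,0,0]},
    {"grip":1,"slide":[0,0,45],"dr":[0,0,0]},
    {"grip":1,"slide":[0,0,35],"dr":[0,0,0]},
    {"grip":1,"slide":[0,0,0],"dr":[0,0,0]},
    {"grip":1,"slide":[-3,6,0],"dr":[0,0,0]},
    {"grip":1,"slide":[-3,6,0],"dr":[0,0,0]},
    {"grip":1,"slide":[-4,7,0],"dr":[0,0,0]},
    {"grip":1,"slide":[-4,7,0],"dr":[0,0,0]},
    {"grip":1,"slide":[-3,7,0],"dr":[0,0,0]},
    {"grip":1,"slide":[-2,7,0],"dr":[0,0,0]},
    {"grip":1,"slide":[-1,7,0],"dr":[0,0,0]},
    {"grip":1,"slide":[0,8,0],"dr":[0,0,0]},
  ],
)

```text
time: 15.15
tcp_pos: [0.4044, 0.2842, 0.0275]
orientation: [0.983, 0.184, -0.0, 0.0]
ft_force: [-1.7, 0.9, 0.6]
finger_gap: 0.006
gripper_force: 0.9
```

```bash
python3 - <<'E'
from h import *
from cell import env
st()
f=env.grab_frame("top");np.savez("pics/top5.npz",**f)
g=env.grab_frame("scene")
x=cv2.resize(f["frame"][175:305,215:345],None,fx=3,fy=3,interpolation=cv2.INTER_CUBIC)
y=cv2.resize(g["frame"][150:280,180:310],None,fx=3,fy=3,interpolation=cv2.INTER_CUBIC)
cv2.imwrite("pics/c5.png",np.hstack([x,y])[:,:,::-1])
E
```

```text
t 15.15 jig [-67.4 103. ] z 27.5 yaw-j 0.0009 tilt [-0.0006 -0.0005] F [-1.7  0.9  0.6] gap 0.01
```

View pics/c5.png

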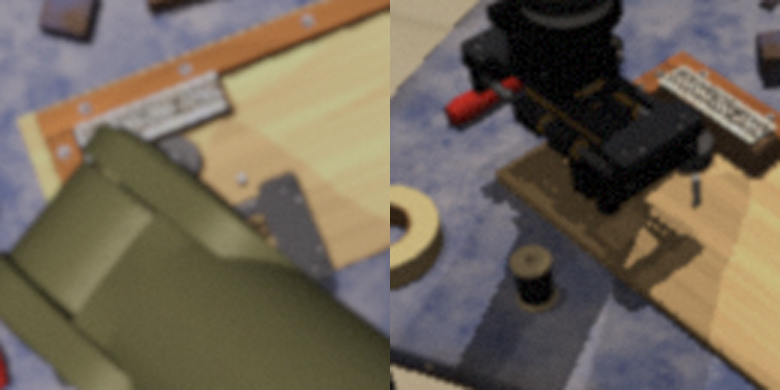

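The lever is following, at about 2 N. Next I'll swing rigidly about the pivot.

Request:
send_rows(
  rows=[
    {"grip":1,"slide":[-0.9,5.1,0],"dr":[0,0,-0.06]},
    {"grip":1,"slide":[-0.9,5.1,0],"dr":[0,0,-0.06]},
    {"grip":1,"slide":[-0.9,5.1,0],"dr":[0,0,-0.06]},
    {"grip":1,"slide":[-0.9,5.1,0],"dr":[0,0,-0.06]},
    {"grip":1,"slide":[-0.9,5.1,0],"dr":[0,0,-0.06]},
    {"grip":1,"slide":[-0.9,5.1,0],"dr":[0,0,-0.06]},
    {"grip":1,"slide":[-0.9,5.1,0],"dr":[0,0,-0.06]},
    {"grip":1,"slide":[-0.9,5.1,0],"dr":[0,0,-0.06]},
    {"grip":1,"slide":[-0.9,5.1,0],"dr":[0,0,-0.06]},
    {"grip":1,"slide":[-0.9,5.1,0],"dr":[0,0,-0.06]},
  ],
)

```text
time: 16.25
tcp_pos: [0.4259, 0.2411, 0.0273]
orientation: [0.884, 0.468, -0.001, -0.002]
ft_force: [-6.3, 5.6, 2.7]
finger_gap: 0.003
gripper_force: 4.1
```

```bash
python3 -c "
from h import *;st()"
```

```text
t 16.25 jig [-62.9  55.1] z 27.3 yaw-j 0.6043 tilt [-0.0029  0.0026] F [-6.3  5.6  2.7] gap 0.0
```

Request:
send_rows(
  rows=[
    {"grip":1,"slide":[-0.9,5.1,0],"dr":[0,0,-0.06]},
    {"grip":1,"slide":[-0.9,5.1,0],"dr":[0,0,-0.06]},
    {"grip":1,"slide":[-0.5,3,0],"dr":[0,0,-0.04]},
    {"grip":1,"slide":[0,0,0],"dr":[0,0,0]},
  ],
)

```text
time: 16.65
tcp_pos: [0.4337, 0.2332, 0.0271]
orientation: [0.844, 0.537, -0.002, -0.003]
ft_force: [-8.2, 5.4, 5.0]
finger_gap: 0.004
gripper_force: 5.1
```

Request:
send_rows(
  rows=[
    {"grip":1,"slide":[-0.3,2,0],"dr":[0,0,-0.02]},
    {"grip":1,"slide":[0,0,0],"dr":[0,0,0]},
  ],
)

```text
time: 16.85
tcp_pos: [0.4344, 0.2325, 0.027]
orientation: [0.838, 0.545, -0.003, -0.003]
ft_force: [-10.8, 5.0, 7.0]
finger_gap: 0.008
gripper_force: 6.4
```

Request:
send_rows(
  rows=[
    {"grip":1,"slide":[-0.3,2,0],"dr":[0,0,-0.02]},
    {"grip":1,"slide":[0,0,0],"dr":[0,0,0]},
  ],
)

```text
time: 17.05
tcp_pos: [0.4354, 0.2316, 0.027]
orientation: [0.832, 0.554, -0.003, -0.003]
ft_force: [-11.8, 5.5, 7.8]
finger_gap: 0.006
gripper_force: 6.7
```

```bash
python3 -c "
from h import *;st()"
```

```text
t 17.05 jig [-57.5  42.8] z 27.0 yaw-j 0.8046 tilt [-0.009   0.0021] F [-11.8   5.5   7.8] gap 0.01
```

Request:
send_rows(
  rows=[
    {"grip":1,"slide":[-0.3,2,0],"dr":[0,0,0]},
    {"grip":1,"slide":[-0.3,2,0],"dr":[0,0,0]},
    {"grip":1,"slide":[0,0,0],"dr":[0,0,0]},
  ],
)

```text
time: 17.35
tcp_pos: [0.439, 0.2293, 0.027]
orientation: [0.833, 0.554, -0.003, -0.003]
ft_force: [-11.4, 5.4, 7.4]
finger_gap: 0.004
gripper_force: 6.6
```

Request:
send_rows(
  rows=[
    {"grip":1,"slide":[0,2,0],"dr":[0,0,0]},
    {"grip":1,"slide":[0,2,0],"dr":[0,0,0]},
    {"grip":1,"slide":[0,0,0],"dr":[0,0,0]},
  ],
)

```text
time: 17.65
tcp_pos: [0.4402, 0.2286, 0.0269]
orientation: [0.832, 0.554, -0.005, -0.004]
ft_force: [-19.0, 6.3, 12.4]
finger_gap: 0.007
gripper_force: 9.8
```

```bash
python3 -c "
from h import *;st()"
```

```text
t 17.65 jig [-54.1  38.3] z 26.9 yaw-j 0.8048 tilt [-0.0131  0.0019] F [-19.    6.3  12.4] gap 0.01
```

The lever has hit its end pin. Backing off, lifting and verifying.

Request:
send_rows(
  rows=[
    {"grip":1,"slide":[0,-8,0],"dr":[0,0,0]},
    {"grip":1,"slide":[0,-8,0],"dr":[0,0,0]},
    {"grip":1,"slide":[0,0,-40],"dr":[0,0,0]},
    {"grip":1,"slide":[0,0,-50],"dr":[0,0,0]},
    {"grip":1,"slide":[0,0,-50],"dr":[0,0,0]},
    {"grip":1,"slide":[0,0,-40],"dr":[0,0,0]},
    {"grip":1,"slide":[0,0,0],"dr":[0,0,0]},
    {"grip":1,"slide":[0,0,0],"dr":[0,0,0]},
  ],
)

```text
time: 18.45
tcp_pos: [0.4342, 0.2299, 0.2079]
orientation: [0.834, 0.552, 0.001, 0.001]
ft_force: [-0.5, -0.5, 0.1]
finger_gap: 0.007
gripper_force: 0.0
```

```bash
python3 - <<'E'
from h import *
from cell import env
from scipy.spatial.transform import Rotation as Ro
st()
o=env.get_obs();f=env.grab_frame("wrist")
T=np.eye(4);T[:3,:3]=Ro.from_quat(o["orientation"]).as_matrix();T[:3,3]=o["tcp_pos"];E=np.linalg.inv(T@np.array(f["mount"]))
np.savez("pics/w2.npz",frame=f["frame"],mtx=f["mtx"],R=E[:3,:3],t=E[:3,3]);cv2.imwrite("pics/w2.png",f["frame"][:,:,::-1])
E
```

```text
t 18.45 jig [-59.2  41.7] z 207.9 yaw-j 0.7993 tilt [ 0.0024 -0.0016] F [-0.5 -0.5  0.1] gap 0.01
```

View pics/w2.png

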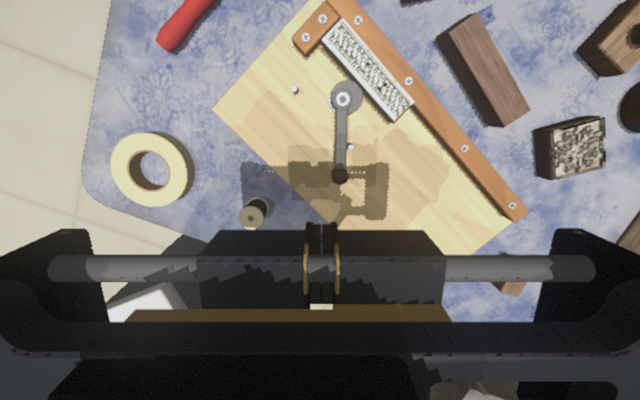

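The wrist view shows the lever shut against its pin, with the pivot at (343,98) and the knob at (340,175). The block is tight on the fence and the stop.

```bash
python3 - <<'E'
from h import *
from cell import env
f=load("w2")
p=w2j(J,cast(f,[343,98],.043))[0];k=w2j(J,cast(f,[340,175],.046))[0];d=k-p
print(p,k,np.degrees(np.arctan2(d[1],d[0]))%360-135, "rad",(np.arctan2(d[1],d[0])%(2*np.pi))-np.radians(135))
print(np.round(w2j(J,cast(f,[(340,19),(412,101),(395,121),(323,40)],.048))*1000,1))
r=env.finish_job();print(r)
E
```

```text
[0.01959722 0.08741595] [-0.03991757  0.02891995] 89.50537606206476 rad 1.5621635105187464
[[ 67.5 143.7]
 [ 69.4  34.6]
 [ 43.3  31.4]
 [ 42.5 141.9]]
the job is handed in; nothing more can be done
None
```

I pushed the border block flush against the fence and end stop, then shut the cam lever to about 1.56 rad (judged by the last wrist picture). I've handed the job in at about 18.5 s; no verdict came back.

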